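# Tap three slide clamps home in the sorting block, narrowest first

### The arm

A 7-joint arm with a two-finger parallel gripper is mounted at the origin on the work surface. World frame = base frame: x ahead of the robot, y to its left, z up, the work surface at z = 0. Lengths are in m, angles in rad, forces in N, time in s.
With the tool pointing down it reaches from about 0.4 to 0.85 m from the base axis. Payload 4.5 kg.
Tool frame: the origin (TCP) lies midway between the tips of the shut fingers; the grasp point (between the pads) lies 19 mm behind it; z points along the fingers, y is the line along which they close (so a half turn about z gives the same grasp; the last joint's range is limited). The gripper opens to 88 mm and grips with 3 to 60 N. Pads are 18 mm wide; open, the fingers measure 123 mm over their backs; the gripper's body (75 mm by 187 mm) begins 45 mm behind the grasp point.
Start: joints at [-1.221, 0.689, -0.195, 1.565, 0.157, 0.902, -0.215], TCP at [0.194, 0.594, 0.239] pointing down, gripper open.
Joint ranges: [-3.01, 3.01], [-0.46, 2.08], [-1.47, 1.51], [0.13, 2.56], [-1, 4.14], [0.04, 2.09], [-2.66, 2.66]. Speed limits (rad/s): [2.57, 2.57, 3.14, 3.14, 3.14, 3.14, 3.14].

### API

Orientations are given as a unit quaternion [x, y, z, w].
In Python, from plant import r gives the robot as it stands.
- The arm moves only by the tool carry_out, never from a script. Its argument "plan" is a list of rows, each an object with "rot": the turn, a rotation vector about the tool's x, y, z in rad, a list of three; "xyz": the shift along the tool's x, y, z in m, a list of three; "grip": the closure in counts, from 0 (fully open) to 255 (shut). In form: [{"rot": [wx, wy, wz], "xyz": [dx, dy, dz], "grip": grip}, ...]. A call has 1 to 8 rows; each row is the pose to reach, as a shift and turn from the pose commanded when the call began, along the tool's axes at that moment; what a row does not reach only later rows make up. A row lasts 1/12 s, in which the tool goes at most 41.7 mm and 7.16 degrees, less where a joint would pass 70% of its speed; a pose out of reach is approached as far as the arm can. A call with a gripper value outside its range is refused whole. The fingers move at their own pace and stop on an object; "squeeze" is the grip in N (left out, the last holds). Time passes only in rows, so rows that repeat a pose let the fingers close. It gives the time, the measured TCP pose, the force, the opening and the grip force at its end, in the units of the state.
- r.get_state(): the state, without advancing time (a new reading comes with each control period).
- r.snapshot(name): name is "side" or "top"; returns the picture (420x560x3 uint8, red, green, blue); there is no depth.
- r.camera_params(name): a dict with "fx", "fy", "cx", "cy" (pixels), "distortion" ([k1, k2, p1, p2, k3] as OpenCV has them; the pictures are not rectified), "position" and "attitude" of the camera in the world. Camera axes: x right, y down, z forward; pixel columns grow to the right and rows downward; lengths in m; the calibration is good to about 2 mm. A picture is of the moment at which its call begins. camera_params takes no time and is no camera call.
- r.finish_job(): hands the job in; it is judged then, once.
The state is a dict: "clock": time; "q": joint angles; "qd": joint speeds; "joint_torque": joint torques, N m; "tool_pos": TCP position; "eef_rot": TCP orientation; "contact_force": force on the tool from outside, world axes, zero at the start; "moment": the same for the moment, N m; "opening": opening from 0.0 (shut) to 1.0 (fully open); "finger_force": force on a finger pad.
Only numpy, scipy, OpenCV 4.12 (cv2) and the standard library are available. Lean on these libraries where they do the work, as an engineer would, in place of code of your own. Each camera call takes 0.05 s, during which the arm holds its last target. There are 200 camera calls.

### The job

Three red slide clamps stand proud in the blue sorting block. With a fingertip press the thumb bar of each one gently straight down until the clamp sits fully home on the block, one at a time in the order narrowest, middle, widest, without touching a clamp before its turn and without pinching or pulling any of them up. Leave the block, mug, dish and tape roll alone, and finish clear of everything.

Things in the scene. Friction and masses are not known exactly. Their poses are not given: they have to be found in the camera images.
- block: Blue acrylic clamp sorting block, fixed to the counter: 80 mm (its x) by 230 mm (its y), 45 mm high, origin at the centre of its underside, z up. Three equal slots, 8 by 54 mm, lie across its top at y = -70, 0 and +70 mm of its own frame; one slide clamp stands in each, and which clamp is in which slot changes.
- clamp_small_head: Sprung thumb bar topping the small red slide clamp: 16 mm deep (x), 22 mm wide (y), 8 mm thick, flat; origin at the centre of its TOP face, z up, axes parallel to the block's. Springs (2 N per mm, 8 mm travel) hold it 8 mm above the clamp's equal-sized red shoulder bar. Clamp home: shoulder on the block, unpressed thumb bar's top 69 mm above the counter. It starts 10 to 17 mm higher.
- clamp_small (a joint): How far the small clamp's stem and shoulder are pushed into the block (m): 0 is 30 mm above home, 0.030 is home, a hard stop. Starts at 0.013 to 0.020. Slides with about 2.5 N of friction (the thumb bar sinks about 1.5 mm meanwhile), stays where left, can be drawn up. Once home the push rises 2 N per further mm; above 16 N the thumb bar is on the shoulder with no more give.
- clamp_medium_head: Sprung thumb bar topping the medium red slide clamp: 16 mm deep (x), 36 mm wide (y), 8 mm thick, flat; origin at the centre of its TOP face, z up, axes parallel to the block's. Springs (2 N per mm, 8 mm travel) hold it 8 mm above the clamp's equal-sized red shoulder bar. Clamp home: shoulder on the block, unpressed thumb bar's top 69 mm above the counter. It starts 10 to 17 mm higher.
- clamp_medium (a joint): How far the medium clamp's stem and shoulder are pushed into the block (m): 0 is 30 mm above home, 0.030 is home, a hard stop. Starts at 0.013 to 0.020. Slides with about 2.5 N of friction (the thumb bar sinks about 1.5 mm meanwhile), stays where left, can be drawn up. Once home the push rises 2 N per further mm; above 16 N the thumb bar is on the shoulder with no more give.
- clamp_large_head: Sprung thumb bar topping the large red slide clamp: 16 mm deep (x), 50 mm wide (y), 8 mm thick, flat; origin at the centre of its TOP face, z up, axes parallel to the block's. Springs (2 N per mm, 8 mm travel) hold it 8 mm above the clamp's equal-sized red shoulder bar. Clamp home: shoulder on the block, unpressed thumb bar's top 69 mm above the counter. It starts 10 to 17 mm higher.
- clamp_large (a joint): How far the large clamp's stem and shoulder are pushed into the block (m): 0 is 30 mm above home, 0.030 is home, a hard stop. Starts at 0.013 to 0.020. Slides with about 2.5 N of friction (the thumb bar sinks about 1.5 mm meanwhile), stays where left, can be drawn up. Once home the push rises 2 N per further mm; above 16 N the thumb bar is on the shoulder with no more give.
- mug: Heavy white ceramic mug with steel forceps standing in it, loose; 84 mm across, rim 95 mm high, forceps to 153 mm; handle out to 73 mm from the axis on its +y side; origin at the centre of its underside. Stands on one side of the block. Bystander.
- dish: Stainless kidney dish, loose, empty, 200 mm long (its x), about 110 mm across (its y), 42 mm high, origin under its middle. Stands on the other side of the block. Bystander.
- tape: Roll of paper tape lying flat, loose, 68 mm across, 25 mm high, origin at the centre of its underside; beyond the block. Bystander.

How it is judged:
By the outcome, as a careful person would: the job done as asked, in the order asked, and still so for the second after the job is handed in, with the robot touching nothing.
It also fails if it takes over 45 s, if anything falls off the work surface, if the arm or the gripper's body presses on something with over 40 N, if the wrist force passes 120 N, or if a joint passes its speed limit or range.

## Working session

There is one attempt and no reset: what is moved stays moved. The work goes in short steps, Python scripts to look and compute and a tool call to move; the robot and the scene stay as the last step left them, time stands still between calls to the robot, and variables do not carry over. Pictures are saved under pics/ and viewed, at most 10 in all, crops included, and the job is handed in when it is done.

Besides the shell and the picture viewer there is one more tool, called after "Request:" by a JSON object that holds its "name" and its "arguments". carry_out: Moves the arm, as the interface text tells. Its arguments: {"type":"object","properties":{"plan":{"type":"array"},"squeeze":{"type":"number"}},"required":["plan"]}

```bash
mkdir -p pics
python3 - <<'E'
from plant import r
import cv2
for n in("top","side"):
    cv2.imwrite(f"pics/{n}0.png",r.snapshot(n)[:,:,::-1]); print(r.camera_params(n))
s=r.get_state();print(s)
E
```

```text
{'fx': 431.65887364124603, 'fy': 431.65887364124603, 'cx': 280.1674941169568, 'cy': 206.971329546436, 'distortion': array([0.02692831, 0.        , 0.        , 0.        , 0.        ]), 'position': array([ 0.48175277, -0.0091235 ,  1.31395053]), 'attitude': array([ 0.71033201, -0.70196911,  0.02719064, -0.04391431])}
{'fx': 410.39051744672685, 'fy': 410.39051744672685, 'cx': 278.23181492785443, 'cy': 209.93196365842277, 'distortion': array([-0.09358032,  0.        ,  0.        ,  0.        ,  0.        ]), 'position': array([ 0.28200473, -0.57846364,  0.89433799]), 'attitude': array([ 0.91309249, -0.23554153,  0.07670421, -0.32388076])}
{'clock': 0.1, 'q': array([-1.22121033,  0.68991787, -0.19452646,  1.56624312,  0.15729856,
        0.90248898, -0.21511589]), 'qd': array([ 0.00056497, -0.0014346 , -0.00129865, -0.00274421,  0.00079735,
       -0.00029635, -0.00068657]), 'joint_torque': array([-3.98168428e-03, -5.28497994e+01, -1.27116043e+00, -1.53838116e+01,
       -5.24086982e-02,  2.01717987e-03,  4.09589597e-05]), 'tool_pos': array([0.1939626 , 0.59354119, 0.23797848]), 'eef_rot': array([ 1.57205696e-01,  9.87565530e-01, -8.29760910e-04, -7.46993395e-05]), 'contact_force': array([ 0.28910253,  0.19514178, -0.17051429]), 'moment': array([ 0.00893199, -0.01147007, -0.02161567]), 'finger_force': 0.0, 'opening': 0.9980377933016552}
```

View pics/top0.png

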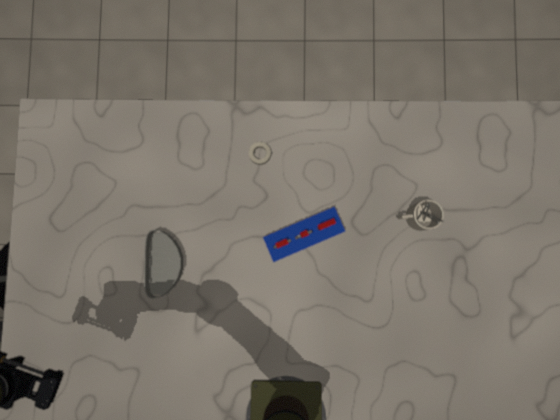

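View pics/side0.png

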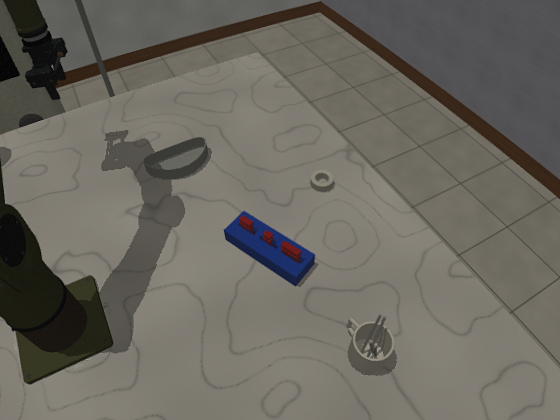

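The top view shows the block near pixel (305,234), with red clamps at (282,243), (305,234) and (327,224). The dish is at (165,262), the mug at (425,213) and the tape at (260,153). The side view shows the same layout, with clamps at (247,222), (268,238) and (291,251).

```bash
cat > h.py <<'E'
import cv2, numpy as np
from plant import r
from scipy.spatial.transform import Rotation as R
def ray(n,uv):
    p=r.camera_params(n);K=np.array([[p['fx'],0,p['cx']],[0,p['fy'],p['cy']],[0,0,1]])
    x=cv2.undistortPoints(np.array(uv,float).reshape(-1,1,2),K,p['distortion'])[:,0]
    d=np.c_[x,np.ones(len(x))]@R.from_quat(p['attitude']).as_matrix().T
    return np.array(p['position']),d
def onz(n,uv,z):
    o,d=ray(n,uv); return o+d*((z-o[2])/d[:,2])[:,None]
def masks(im):
    h=cv2.cvtColor(im,cv2.COLOR_RGB2HSV)
    blue=cv2.inRange(h,(105,110,40),(130,255,255))
    red=cv2.inRange(h,(0,120,70),(8,255,255))|cv2.inRange(h,(172,120,70),(180,255,255))
    return blue,red
E
python3 - <<'E'
from h import *
ims={n:cv2.imread(f"pics/{n}0.png")[:,:,::-1].copy() for n in("top","side")}
C={}
for n,im in ims.items():
    b,rd=masks(im)
    k,l,st,c=cv2.connectedComponentsWithStats(rd)
    print(n,[(st[i].tolist(),c[i].round(1).tolist()) for i in range(1,k) if st[i,4]>8])
    C[n]=[np.argwhere(l==i)[:,::-1] for i in range(1,k) if st[i,4]>8]
    ys,xs=np.nonzero(b|rd); rect=cv2.minAreaRect(np.c_[xs,ys].astype(np.float32))
    bx=cv2.boxPoints(rect); print(bx.round(1).tolist())
    if n=="top":
        w=onz(n,bx,.045); print(w.round(4),w.mean(0),np.linalg.norm(np.diff(w,axis=0),axis=1))
for q in C['top']:
    w=onz('top',q,.08)[:,:2].astype(np.float32); print(cv2.minAreaRect(w), len(q))
a=cv2.resize(ims['top'][190:280,245:365],None,fx=6,fy=6,interpolation=2)
s=cv2.resize(ims['side'][200:290,215:325],None,fx=6,fy=6,interpolation=2)
cv2.imwrite('pics/c1.png',a[:,:,::-1]);cv2.imwrite('pics/c2.png',s[:,:,::-1])
E
```

```text
top [([318, 219, 17, 10, 82], [326.2, 223.7]), ([301, 231, 7, 6, 33], [304.0, 233.4]), ([276, 239, 12, 8, 55], [281.6, 242.9])]
[[262.79998779296875, 236.60000610351562], [334.1000061035156, 206.10000610351562], [344.6000061035156, 230.60000610351562], [273.29998779296875, 261.1000061035156]]
[[ 0.5216  0.0715  0.045 ]
 [ 0.6139 -0.137   0.045 ]
 [ 0.5421 -0.1676  0.045 ]
 [ 0.4506  0.0396  0.045 ]] [ 0.53205225 -0.04837463  0.045     ] [0.22804326 0.07804366 0.22656286]
side [([239, 216, 14, 14, 99], [245.6, 222.1]), ([263, 231, 10, 12, 63], [267.1, 235.7]), ([281, 241, 20, 18, 161], [290.2, 249.4])]
[[219.8000030517578, 235.1999969482422], [240.0, 205.0], [317.29998779296875, 256.5], [297.20001220703125, 286.79998779296875]]
((0.5592840909957886, -0.11095933616161346), (0.013453169725835323, 0.049926694482564926), 23.87306022644043) 82
((0.530847430229187, -0.04806353896856308), (0.014244015328586102, 0.017161689698696136), 0.6954419016838074) 33
((0.5030391216278076, 0.01577003486454487), (0.013055730611085892, 0.035516247153282166), 23.848045349121094) 55
```

View pics/c1.png

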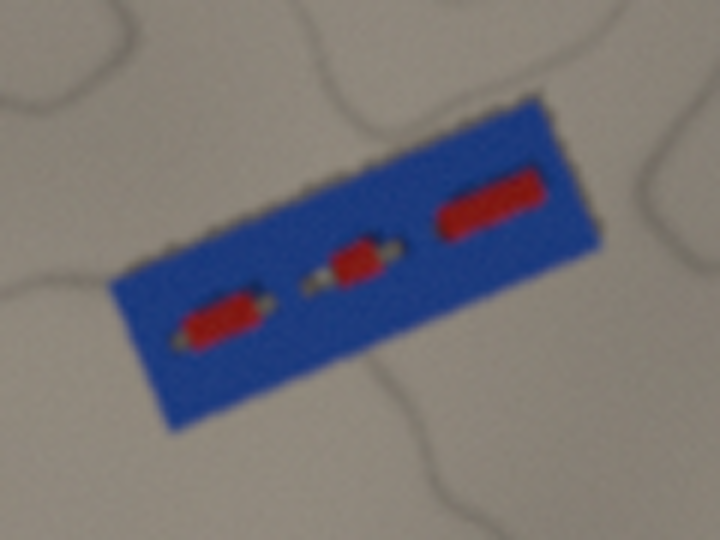

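View pics/c2.png

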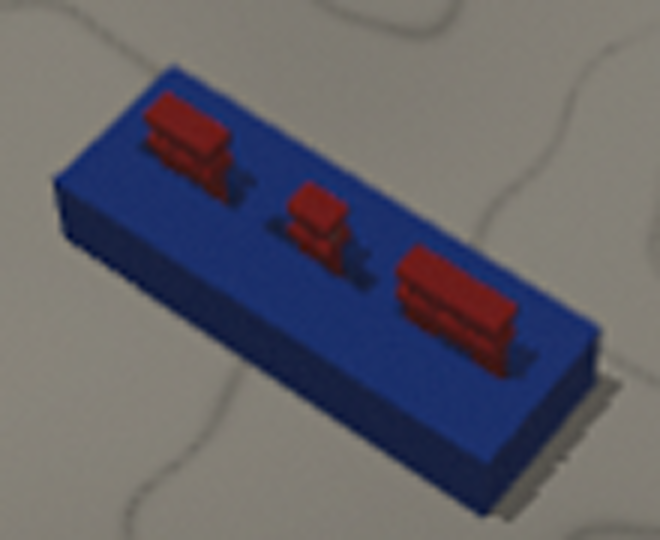

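The crops show the small clamp in the centre slot, the medium one on the left (+y) and the large one on the right (-y). The measured widths (17, 36 and 50 mm) and slot spacing of about 70 mm agree with the given sizes, and the block yaw is about 23.9°. Next I'll shut the fingers and move over the small clamp with the tool y axis along the block y axis.

```bash
cat >> h.py <<'E'
T={'small':(.5313,-.0479),'medium':(.5031,.0160),'large':(.5593,-.1112)}
def go(x,y,z,yaw_y=np.deg2rad(113.9)):
    s=r.get_state();M=R.from_quat(s['eef_rot']).as_matrix()
    tz=np.array([0,0,-1.]);ty=np.array([np.cos(yaw_y),np.sin(yaw_y),0]);G=np.c_[np.cross(ty,tz),ty,tz]
    print('pos',s['tool_pos'].round(4),'F',s['contact_force'].round(2),'t',s['clock'],'xyz',(M.T@(np.array([x,y,z])-s['tool_pos'])).round(4),'rot',R.from_matrix(M.T@G).as_rotvec().round(4))
E
python3 - <<'E'
from h import *
go(*T['small'],.15)
print(onz('top',[[425,213]],.09),onz('top',[[165,262]],.04))
E
```

```text
pos [0.194  0.5935 0.238 ] F [ 0.29  0.2  -0.17] t 0.1 xyz [-0.5198 -0.5048  0.0889] rot [-1.600e-03 -5.000e-04 -7.329e-01]
[[ 0.59244313 -0.38753053  0.09      ]] [[0.44395322 0.35849441 0.04      ]]
```

Request:
{"name": "carry_out", "arguments": {"plan": [{"rot":[0,0,0],"xyz":[-0.23,-0.22,0],"grip":255},{"rot":[0,0,0],"xyz":[-0.23,-0.22,0],"grip":255},{"rot":[0,0,0],"xyz":[-0.23,-0.22,0],"grip":255},{"rot":[0,0,0],"xyz":[-0.23,-0.22,0],"grip":255},{"rot":[0,0,0],"xyz":[-0.23,-0.22,0],"grip":255},{"rot":[0,0,0],"xyz":[-0.23,-0.22,0],"grip":255},{"rot":[0,0,0],"xyz":[-0.23,-0.22,0],"grip":255},{"rot":[0,0,0],"xyz":[-0.23,-0.22,0],"grip":255}], "squeeze": 5}}

```text
clock: 0.77
tool_pos: [0.3459, 0.3088, 0.2384]
eef_rot: [0.159, 0.987, -0.002, 0.0]
contact_force: [0.7, 0.7, 0.0]
opening: 0.421
finger_force: 0.0
```

```bash
python3 -c "
from h import *
go(*T['small'],.15)"
```

```text
pos [0.3459 0.3088 0.2384] F [0.72 0.69 0.  ] t 0.7667 xyz [-0.288  -0.28    0.0896] rot [-3.400e-03 -3.000e-04 -7.369e-01]
```

Request:
{"name": "carry_out", "arguments": {"plan": [{"rot":[0,0,-0.1],"xyz":[-0.22,-0.21,0.03],"grip":255},{"rot":[0,0,-0.2],"xyz":[-0.22,-0.21,0.03],"grip":255},{"rot":[0,0,-0.3],"xyz":[-0.22,-0.21,0.03],"grip":255},{"rot":[0,0,-0.4],"xyz":[-0.22,-0.21,0.03],"grip":255},{"rot":[0,0,-0.5],"xyz":[-0.22,-0.21,0.03],"grip":255},{"rot":[0,0,-0.6],"xyz":[-0.22,-0.21,0.03],"grip":255},{"rot":[0,0,-0.7],"xyz":[-0.22,-0.21,0.03],"grip":255},{"rot":[0,0,-0.73],"xyz":[-0.22,-0.21,0.03],"grip":255}]}}

```text
clock: 1.43
tool_pos: [0.4902, 0.038, 0.2075]
eef_rot: [-0.203, 0.979, -0.002, -0.001]
contact_force: [1.2, -0.9, 0.2]
opening: 0.004
finger_force: 0.0
```

```bash
python3 -c "
from h import *
r.snapshot('top');r.snapshot('top');r.snapshot('top')
go(*T['small'],.12)"
```

```text
pos [0.4883 0.0443 0.2082] F [-0.15  0.29  0.07] t 1.5833 xyz [-0.0028 -0.1017  0.0881] rot [ 0.0007 -0.0008 -0.0073]
```

Request:
{"name": "carry_out", "arguments": {"plan": [{"rot":[0,0,-0.007],"xyz":[-0.001,-0.035,0.01],"grip":255},{"rot":[0,0,-0.007],"xyz":[-0.002,-0.07,0.03],"grip":255},{"rot":[0,0,-0.007],"xyz":[-0.003,-0.102,0.05],"grip":255},{"rot":[0,0,-0.007],"xyz":[-0.003,-0.102,0.07],"grip":255},{"rot":[0,0,-0.007],"xyz":[-0.003,-0.102,0.088],"grip":255},{"rot":[0,0,-0.007],"xyz":[-0.003,-0.102,0.088],"grip":255},{"rot":[0,0,-0.007],"xyz":[-0.003,-0.102,0.088],"grip":255}]}}

```text
clock: 2.17
tool_pos: [0.5313, -0.0442, 0.1205]
eef_rot: [-0.211, 0.978, 0.001, -0.001]
contact_force: [0.5, -0.2, 0.2]
opening: 0.001
finger_force: 0.0
```

```bash
python3 -c "
from h import *
im=r.snapshot('side');im2=r.snapshot('top')
go(*T['small'],.09)
o=np.hstack([cv2.resize(i,None,fx=4,fy=4,interpolation=2) for i in (im[190:300,210:310],im2[180:290,255:355])])
cv2.imwrite('pics/c3.png',o[:,:,::-1])"
```

```text
pos [ 0.5326 -0.0446  0.1218] F [-0.85  0.57  0.24] t 2.2667 xyz [ 0.0026 -0.0024  0.0318] rot [0.0002 0.0017 0.0066]
```

View pics/c3.png

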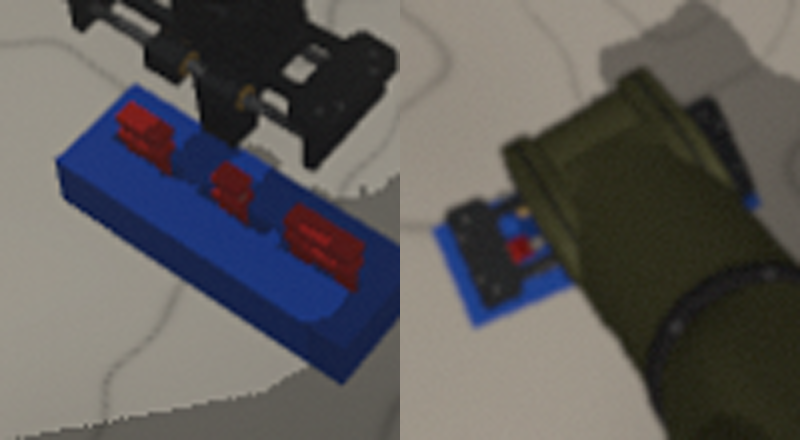

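The shut fingertips, near (215,135) in the left crop, hang just above the small clamp's bar at (232,180), and the gripper body is well above the other clamps. I'll trim x and y and descend to just above the bar.

Request:
{"name": "carry_out", "arguments": {"plan": [{"rot":[0,0,0],"xyz":[0.002,-0.003,0.01],"grip":255},{"rot":[0,0,0],"xyz":[0.002,-0.003,0.02],"grip":255},{"rot":[0,0,0],"xyz":[0.002,-0.003,0.03],"grip":255},{"rot":[0,0,0],"xyz":[0.002,-0.003,0.03],"grip":255},{"rot":[0,0,0],"xyz":[0.002,-0.003,0.03],"grip":255},{"rot":[0,0,0],"xyz":[0.002,-0.003,0.03],"grip":255}]}}

```text
clock: 2.77
tool_pos: [0.5315, -0.0499, 0.0906]
eef_rot: [-0.209, 0.978, 0.0, -0.0]
contact_force: [-0.1, 0.4, 0.0]
opening: 0.003
finger_force: 0.0
```

```bash
python3 -c "
from h import *
go(*T['small'],.065)"
```

```text
pos [ 0.5315 -0.0499  0.0906] F [-0.14  0.43  0.04] t 2.7667 xyz [-0.0007  0.0019  0.0256] rot [ 0.0003 -0.0001  0.0044]
```

Request:
{"name": "carry_out", "arguments": {"plan": [{"rot":[0,0,0],"xyz":[0,0.001,0.003],"grip":255},{"rot":[0,0,0],"xyz":[0,0.001,0.006],"grip":255},{"rot":[0,0,0],"xyz":[0,0.001,0.009],"grip":255},{"rot":[0,0,0],"xyz":[0,0.001,0.011],"grip":255},{"rot":[0,0,0],"xyz":[0,0.001,0.013],"grip":255},{"rot":[0,0,0],"xyz":[0,0.001,0.015],"grip":255},{"rot":[0,0,0],"xyz":[0,0.001,0.015],"grip":255},{"rot":[0,0,0],"xyz":[0,0.001,0.015],"grip":255}]}}

```text
clock: 3.43
tool_pos: [0.531, -0.0492, 0.0757]
eef_rot: [-0.209, 0.978, 0.0, -0.0]
contact_force: [-0.7, -0.0, 1.8]
opening: 0.003
finger_force: 0.7
```

Request:
{"name": "carry_out", "arguments": {"plan": [{"rot":[0,0,0],"xyz":[0,0,0.002],"grip":255},{"rot":[0,0,0],"xyz":[0,0,0.004],"grip":255},{"rot":[0,0,0],"xyz":[0,0,0.006],"grip":255},{"rot":[0,0,0],"xyz":[0,0,0.008],"grip":255},{"rot":[0,0,0],"xyz":[0,0,0.009],"grip":255},{"rot":[0,0,0],"xyz":[0,0,0.009],"grip":255},{"rot":[0,0,0],"xyz":[0,0,0.009],"grip":255}]}}

```text
clock: 4.02
tool_pos: [0.5311, -0.0492, 0.0668]
eef_rot: [-0.209, 0.978, -0.0, 0.0]
contact_force: [-0.8, -0.5, 6.1]
opening: 0.005
finger_force: 2.6
```

Request:
{"name": "carry_out", "arguments": {"plan": [{"rot":[0,0,0],"xyz":[0,0,0.001],"grip":255},{"rot":[0,0,0],"xyz":[0,0,0.0015],"grip":255},{"rot":[0,0,0],"xyz":[0,0,0.0015],"grip":255},{"rot":[0,0,0],"xyz":[0,0,0.0015],"grip":255}]}}

```text
clock: 4.35
tool_pos: [0.5311, -0.0492, 0.0656]
eef_rot: [-0.209, 0.978, -0.0, 0.0]
contact_force: [-1.9, 0.6, 8.5]
opening: 0.006
finger_force: 3.8
```

The force rises at 2 N/mm, so the small clamp is home. I'll lift and go to the medium clamp.

Request:
{"name": "carry_out", "arguments": {"plan": [{"rot":[0,0,0],"xyz":[0,0,-0.005],"grip":255},{"rot":[0,0,0],"xyz":[0,0,-0.015],"grip":255},{"rot":[0,0,0],"xyz":[0,0,-0.035],"grip":255},{"rot":[0,0,0],"xyz":[0,0,-0.05],"grip":255},{"rot":[0,0,0],"xyz":[0,0.03,-0.05],"grip":255},{"rot":[0,0,0],"xyz":[0,0.065,-0.05],"grip":255},{"rot":[0,0,0],"xyz":[0,0.07,-0.05],"grip":255},{"rot":[0,0,0],"xyz":[0,0.07,-0.05],"grip":255}]}}

```text
clock: 5.02
tool_pos: [0.5018, 0.0176, 0.1158]
eef_rot: [-0.212, 0.977, 0.001, 0.0]
contact_force: [0.4, 0.2, 0.4]
opening: 0.003
finger_force: 0.0
```

```bash
python3 -c "
from h import *
im=r.snapshot('side');im=r.snapshot('side')
go(*T['medium'],.09)
o=cv2.resize(im[190:300,210:320],None,fx=5,fy=5,interpolation=2)
cv2.imwrite('pics/c4.png',o[:,:,::-1])"
```

```text
pos [0.5029 0.014  0.1154] F [ 0.71 -0.05  0.5 ] t 5.1167 xyz [-0.0011  0.0018  0.0254] rot [-0.0009 -0.0001  0.004 ]
```

View pics/c4.png

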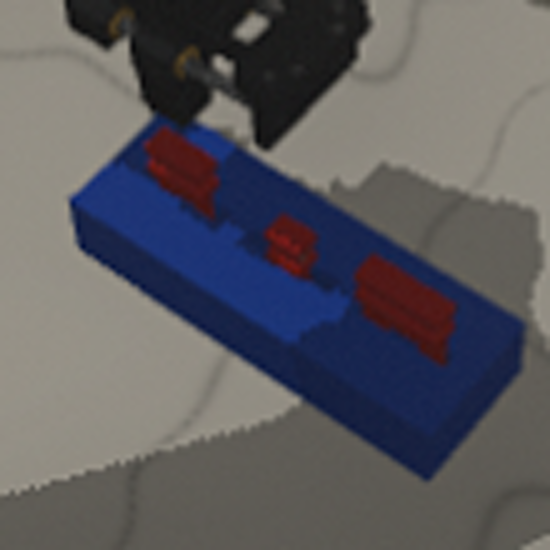

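The crop shows the small clamp (290,245) with its shoulder on the block, and the fingers over the medium clamp (180,160). Descend next.

Request:
{"name": "carry_out", "arguments": {"plan": [{"rot":[0,0,0],"xyz":[-0.001,0.001,0.01],"grip":255},{"rot":[0,0,0],"xyz":[-0.001,0.001,0.02],"grip":255},{"rot":[0,0,0],"xyz":[-0.001,0.001,0.025],"grip":255},{"rot":[0,0,0],"xyz":[-0.001,0.001,0.028],"grip":255},{"rot":[0,0,0],"xyz":[-0.001,0.001,0.031],"grip":255},{"rot":[0,0,0],"xyz":[-0.001,0.001,0.034],"grip":255},{"rot":[0,0,0],"xyz":[-0.001,0.001,0.037],"grip":255},{"rot":[0,0,0],"xyz":[-0.001,0.001,0.04],"grip":255}]}}

```text
clock: 5.78
tool_pos: [0.5031, 0.0157, 0.0752]
eef_rot: [-0.209, 0.978, -0.0, 0.0]
contact_force: [-1.3, -0.7, 1.9]
opening: 0.004
finger_force: 1.3
```

Request:
{"name": "carry_out", "arguments": {"plan": [{"rot":[0,0,0],"xyz":[0,0,0.002],"grip":255},{"rot":[0,0,0],"xyz":[0,0,0.004],"grip":255},{"rot":[0,0,0],"xyz":[0,0,0.006],"grip":255},{"rot":[0,0,0],"xyz":[0,0,0.008],"grip":255},{"rot":[0,0,0],"xyz":[0,0,0.008],"grip":255},{"rot":[0,0,0],"xyz":[0,0,0.008],"grip":255}]}}

```text
clock: 6.28
tool_pos: [0.5032, 0.0157, 0.0673]
eef_rot: [-0.209, 0.978, -0.0, 0.0]
contact_force: [1.1, -1.6, 4.2]
opening: 0.007
finger_force: 2.1
```

Request:
{"name": "carry_out", "arguments": {"plan": [{"rot":[0,0,0],"xyz":[0,0,0.001],"grip":255},{"rot":[0,0,0],"xyz":[0,0,0.002],"grip":255},{"rot":[0,0,0],"xyz":[0,0,0.002],"grip":255},{"rot":[0,0,0],"xyz":[0,0,0.002],"grip":255}]}}

```text
clock: 6.62
tool_pos: [0.5032, 0.0157, 0.0656]
eef_rot: [-0.209, 0.978, -0.0, 0.0]
contact_force: [-0.9, -2.5, 8.0]
opening: 0.003
finger_force: 3.8
```

The medium clamp is home, with 8 N at z = 65.6 mm as for the small one. I'll lift and cross to the large clamp, 140 mm along tool -y.

Request:
{"name": "carry_out", "arguments": {"plan": [{"rot":[0,0,0],"xyz":[0,0,-0.005],"grip":255},{"rot":[0,0,0],"xyz":[0,0,-0.015],"grip":255},{"rot":[0,0,0],"xyz":[0,0,-0.035],"grip":255},{"rot":[0,0,0],"xyz":[0,0,-0.05],"grip":255},{"rot":[0,0,0],"xyz":[0,-0.03,-0.05],"grip":255},{"rot":[0,0,0],"xyz":[0,-0.07,-0.05],"grip":255},{"rot":[0,0,0],"xyz":[0,-0.11,-0.05],"grip":255},{"rot":[0,0,0],"xyz":[0,-0.139,-0.05],"grip":255}]}}

```text
clock: 7.28
tool_pos: [0.5607, -0.114, 0.1151]
eef_rot: [-0.208, 0.978, -0.0, 0.0]
contact_force: [-0.3, -0.1, -0.3]
opening: 0.001
finger_force: 0.0
```

```bash
python3 -c "
from h import *
for i in range(4): im=r.snapshot('side')
go(*T['large'],.09)
o=cv2.resize(im[190:300,210:320],None,fx=5,fy=5,interpolation=2)
cv2.imwrite('pics/c5.png',o[:,:,::-1])"
```

```text
pos [ 0.5595 -0.1106  0.1148] F [0.46 0.74 1.1 ] t 7.4833 xyz [ 0.0004 -0.0005  0.0248] rot [0.0016 0.0003 0.0028]
```

View pics/c5.png

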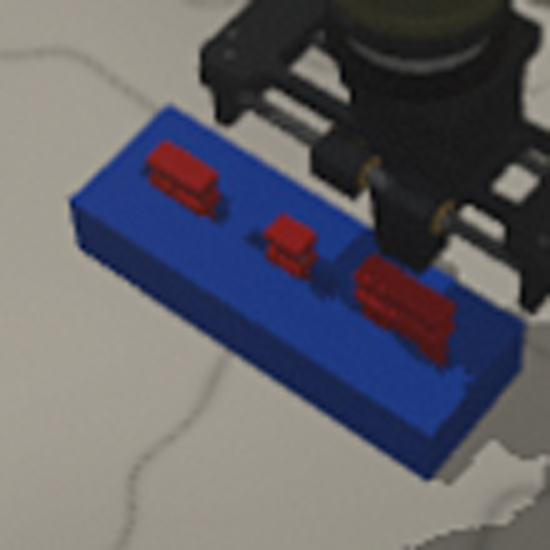

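The crop shows the medium (183,178) and small (290,245) clamps seated, and the fingers over the large one (405,300). Descend.

Request:
{"name": "carry_out", "arguments": {"plan": [{"rot":[0,0,0],"xyz":[0,0,0.01],"grip":255},{"rot":[0,0,0],"xyz":[0,0,0.02],"grip":255},{"rot":[0,0,0],"xyz":[0,0,0.025],"grip":255},{"rot":[0,0,0],"xyz":[0,0,0.028],"grip":255},{"rot":[0,0,0],"xyz":[0,0,0.031],"grip":255},{"rot":[0,0,0],"xyz":[0,0,0.034],"grip":255},{"rot":[0,0,0],"xyz":[0,0,0.037],"grip":255},{"rot":[0,0,0],"xyz":[0,0,0.04],"grip":255}]}}

```text
clock: 8.15
tool_pos: [0.5596, -0.1101, 0.0752]
eef_rot: [-0.209, 0.978, 0.0, 0.0]
contact_force: [-1.1, 0.8, 3.2]
opening: 0.008
finger_force: 1.3
```

Request:
{"name": "carry_out", "arguments": {"plan": [{"rot":[0,0,0],"xyz":[0,0,0.002],"grip":255},{"rot":[0,0,0],"xyz":[0,0,0.004],"grip":255},{"rot":[0,0,0],"xyz":[0,0,0.006],"grip":255},{"rot":[0,0,0],"xyz":[0,0,0.008],"grip":255},{"rot":[0,0,0],"xyz":[0,0,0.008],"grip":255},{"rot":[0,0,0],"xyz":[0,0,0.008],"grip":255}]}}

```text
clock: 8.65
tool_pos: [0.56, -0.1106, 0.0673]
eef_rot: [-0.209, 0.978, 0.0, 0.0]
contact_force: [-1.3, 2.4, 4.6]
opening: 0.009
finger_force: 2.1
```

Request:
{"name": "carry_out", "arguments": {"plan": [{"rot":[0,0,0],"xyz":[0,0,0.001],"grip":255},{"rot":[0,0,0],"xyz":[0,0,0.002],"grip":255},{"rot":[0,0,0],"xyz":[0,0,0.002],"grip":255},{"rot":[0,0,0],"xyz":[0,0,0.002],"grip":255}]}}

```text
clock: 8.98
tool_pos: [0.56, -0.1107, 0.0657]
eef_rot: [-0.209, 0.978, -0.0, 0.0]
contact_force: [-2.1, 2.2, 7.6]
opening: 0.004
finger_force: 3.7
```

The large clamp is home too. I'll lift clear and check.

Request:
{"name": "carry_out", "arguments": {"plan": [{"rot":[0,0,0],"xyz":[0,0,-0.005],"grip":255},{"rot":[0,0,0],"xyz":[0,0,-0.015],"grip":255},{"rot":[0,0,0],"xyz":[0,0,-0.045],"grip":255},{"rot":[0,0,0],"xyz":[0,0,-0.085],"grip":255},{"rot":[0,0,0],"xyz":[0,0,-0.125],"grip":255},{"rot":[0,0,0],"xyz":[0,0,-0.16],"grip":255},{"rot":[0,0,0],"xyz":[0,0,-0.18],"grip":255},{"rot":[0,0,0],"xyz":[0,0,-0.18],"grip":255}]}}

```text
clock: 9.65
tool_pos: [0.5627, -0.1116, 0.2505]
eef_rot: [-0.208, 0.978, -0.002, 0.005]
contact_force: [-0.1, 0.3, -0.3]
opening: 0.004
finger_force: 0.0
```

Request:
{"name": "carry_out", "arguments": {"plan": [{"rot":[0,0,0],"xyz":[0,0.04,0],"grip":255},{"rot":[0,0,0],"xyz":[0,0.08,0],"grip":255},{"rot":[0,0,0],"xyz":[0,0.12,0],"grip":255},{"rot":[0,0,0],"xyz":[0,0.16,0],"grip":255},{"rot":[0,0,0],"xyz":[0,0.2,0],"grip":255},{"rot":[0,0,0],"xyz":[0,0.2,0],"grip":255},{"rot":[0,0,0],"xyz":[0,0.2,0],"grip":255},{"rot":[0,0,0],"xyz":[0,0.2,0],"grip":255}]}}

```text
clock: 10.32
tool_pos: [0.4781, 0.0704, 0.2448]
eef_rot: [-0.209, 0.978, -0.001, -0.0]
contact_force: [0.5, 0.7, 1.0]
opening: 0.005
finger_force: 0.0
```

```bash
python3 -c "
from h import *
for i in range(4): im=r.snapshot('side')
print(r.get_state()['contact_force'])
o=cv2.resize(im[120:400,100:420],None,fx=2,fy=2,interpolation=2)
cv2.imwrite('pics/c6.png',o[:,:,::-1])"
```

```text
[-0.25456019 -0.48275955  0.16711239]
```

View pics/c6.png

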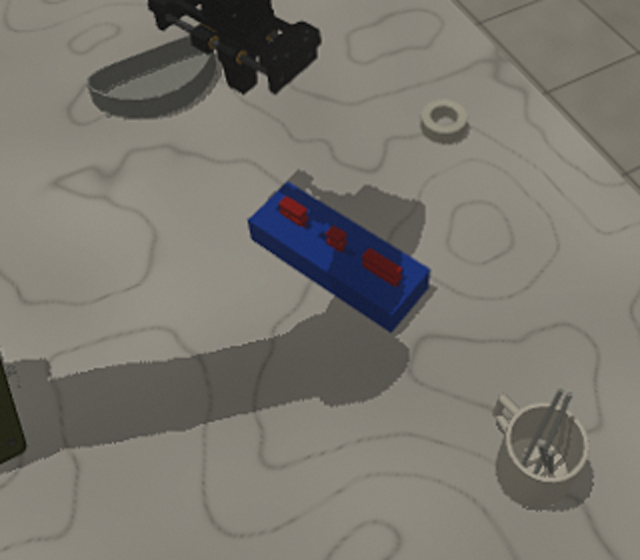

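All three clamps, at (293,210), (337,238) and (383,267), sit low on the block. The dish, tape and mug have not moved, and the gripper is clear.

```bash
python3 -c "
from plant import r
print(r.finish_job())"
```

```text
the job is handed in; nothing more can be done
None
```

I pressed all three clamps home in order (small, medium, large), each with a gentle push of about 8 N; the mug, dish and tape look unmoved, the arm finished clear, and the job is handed in, with no verdict returned.

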